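Load the sample changer and index it to the reader

ROBOT

A 7-joint arm with a two-finger parallel gripper is mounted at the origin on the work surface. World frame = base frame: x ahead of the robot, y to its left, z up, the work surface at z = 0. Lengths are in m, angles in rad, forces in N, time in s.
With the tool pointing down it reaches from about 0.4 to 0.75 m from the base axis. Payload 19.5 kg.
Tool frame: the origin (TCP) lies at the very end of the fingers, on their centre line; the grasp point (between the pads) lies 19 mm behind it; z points along the fingers, y is the direction in which the jaws open and shut (so a half turn about z gives the same grasp; the last joint's range is limited). The gripper opens to 85 mm and grips with 20 to 120 N. Pads are 22 mm wide; open, the fingers measure 114 mm over their backs; the gripper's body (76 mm by 85 mm) begins 54 mm behind the grasp point. The pads swing forward as they close: fully open they stand 13 mm farther back than shut.
Start: joints at [1.073, 0.707, -0.028, 1.485, 0.022, 0.951, -0.075], TCP at [0.253, -0.516, 0.231] pointing down, gripper open.
Joint ranges: [-2.71, 2.71], [-0.32, 2.16], [-1.57, 1.52], [0, 2.45], [-1.46, 4.6], [0, 2.02], [-2.83, 2.83]. Speed limits (rad/s): [1.89, 1.89, 2.57, 2.57, 3.01, 3.01, 3.01].

INTERFACE

Orientations are given as a 3x3 rotation matrix whose columns are the frame's x, y, z axes.
In Python, from station import state, get_image, camera_model, finish_job gives the robot as it stands. The module is installed in compiled form; this text tells all that it offers.
- The arm moves only by the tool drive_tool, never from a script. Its argument "deltas" is a list of rows, each an object with "slide": the shift along the tool's x, y, z in mm, a list of three; "roll": the turn about the tool's z in rad; "hand": the finger opening in mm, from 0 to 85.4. In form: [{"slide": [tx, ty, tz], "roll": roll, "hand": hand}, ...]. A call has 1 to 5 rows; each row is the pose to reach, as a shift and turn from the pose measured when the call began, along the tool's axes at that moment; what a row does not reach only later rows make up. A row lasts 1/12 s, in which the tool goes at most 41.7 mm and 7.16 degrees, less where a joint would pass 70% of its speed; a pose out of reach is approached as far as the arm can. A call with a gripper value outside its range is refused whole. The fingers move at their own pace and stop on an object; "squeeze" is the grip in N (left out, the last holds). Time passes only in rows, so rows that repeat a pose let the fingers close. It gives the time, the measured TCP pose, the force and the opening at its end, in the units of the state.
- state(): the state, without advancing time (a new reading comes with each control period).
- get_image(name): name is "scene" or "top" or "wrist"; returns the picture (420x560x3 uint8, red, green, blue); there is no depth.
- camera_model(name): a dict with "vertical_fov" (degrees; the focal length in pixels is half the picture's height over the tangent of half this angle, whatever the lens; pixels are square), "cx", "cy" (the principal point, pixels), "distortion" ([k1, k2, p1, p2, k3] as OpenCV has them; the pictures are not rectified), "R" (3x3) and "t" (3): a world point X has camera coordinates R X + t. Camera axes: x right, y down, z forward; pixel columns grow to the right and rows downward; lengths in m; the calibration is good to about 2 mm. A picture is of the moment at which its call begins: read the wrist's pose just before it. camera_model takes no time and is no camera call; for the wrist camera it gives the pose at the moment of the call.
- finish_job(): hands the job in, once; it reports no verdict.
The state is a dict: "t": time; "q": joint angles; "dq": joint speeds; "joint_torque": joint torques, N m; "tool_pos": TCP position; "eef_rot": TCP orientation; "ft_force": force on the tool from outside, world axes, zero at the start; "moment": the same for the moment, N m; "gripper_width": finger opening in m.
Only numpy, scipy, OpenCV 4.12 (cv2) and the standard library are available. Lean on these libraries where they do the work, as an engineer would, in place of code of your own. Each camera call takes 0.05 s, during which the arm holds its last target.

TASK

Take the full-size sample vial out of the rack and push it fully home into the one empty cup of the sample changer, past its spring clip and down until it bears firmly on the sprung seat at the bottom, but do not ram it. Then turn the carousel by its centre knob one click clockwise (seen from above), so that the loaded cup stands at the reader block, and let go. Leave the two other vials in the rack and do not disturb the glassware.

Things in the scene. Friction and masses are not known exactly. Their poses are not given: they have to be found in the camera images.
- changer: Fixed white round base, 260 mm in diameter, 58 mm high; origin at the centre of its underside, on the carousel's axis. Its -x axis points to a grey loading tongue (30 mm wide and high, reaching 158 mm from the axis). A grey reader block (40 x 50 mm, 122 mm high, centred 158 mm from the axis) stands 60 degrees clockwise, seen from above, from the tongue.
- hub (a point): Centre of the carousel's upper face, 66 mm up, on its axis. An aluminium disc 224 mm across has six 42 mm high cups, 60 degrees apart, on an 85 mm radius; five hold vials that stay (tops 158 mm up, caps 31 mm). The empty cup starts at the tongue; its rubber seat (seat_c0), 24 mm wide, is 26 to 36 mm below the mouth, unknown: feel for it. It yields 1 mm per 4 N, at most 6 mm; press under 14 N.
- carousel (a joint): Angle of the carousel in rad, 0 with the empty cup at the loading tongue, growing clockwise seen from above. A sprung detent holds it at every multiple of 1.047 rad (60 degrees, one click); the turning effort rises to about 0.4 N m at half a click, beyond which it snaps on to the next click.
- pocket (a point): Mouth centre of the empty cup, 108 mm above the bench; turns with the carousel, -x away from its axis, z up. The flared mouth narrows from 35 mm over 6 mm to a 30 mm bore. A sprung clip on the outer side bears on the vial from 7 mm below the mouth; its drag (3 to 10 N, fairly level) holds the vial where it is left. The sprung seat (see hub) is at the bottom.
- knob_grip (a point): Grip point of the carousel's black centre knob, on the axis, 166 mm above the bench. The knob is an upright bar 14 mm thick, 50 mm long and 34 mm high (146 to 180 mm above the bench) on a 22 mm stem; the point's x axis is across its thickness, y along its length; at joint value 0 x agrees with the changer's x axis.
- reader (a point): Point fixed to the base where the mouth of the loaded cup must stand after the click: 85 mm from the axis, in front of the reader block, 108 mm above the bench.
- vial: The sample vial to load: amber glass with a white cap, body 28 mm in diameter, 80 mm high in all, cap 31 mm in diameter and 16 mm high, 60 g; foot chamfered 3 mm. Origin at the centre of its underside, z up along its axis. It starts upright in one of the rack's three holes and is the only vial there that is both 28 mm wide and 80 mm high.
- slim_vial: Bystander in the rack: amber vial 19 mm in diameter, 80 mm high, white cap 22 mm. Origin at the centre of its underside.
- short_vial: Bystander in the rack: amber vial 28 mm in diameter but only 45 mm high, white cap 31 mm. Origin at the centre of its underside.
- rack: Fixed grey rack block 60 x 160 x 22 mm, origin at the centre of its underside; three holes 34 mm wide and 12 mm deep in a row along its y axis, at -48, 0 and +48 mm; vials stand 10 mm above the bench.
- beaker: Bystander: glass beaker 68 mm in diameter, 85 mm high, origin at the centre of its underside.
- dish: Bystander: shallow glass dish 90 mm in diameter, 18 mm high, origin at the centre of its underside.
Not all that is in view belongs to the job. What is shaped like the vial but blue or red is not meant.

How it is judged:
On the way, in this order (a step that is already met when the one before it is completed fails the run):
1. the vial is fully home in the cup while the cup is still at the loading tongue (contact force between vial and seat_c0 above 1.5 N and horizontal distance between vial and pocket below 0.004 m and z of vial in the frame of pocket below -0.025 m and angle between vial's own z axis and vertical below 0.08 rad and value of joint carousel between -0.15 and 0.15 rad), for 0.2 s.
2. the carousel has been turned one click, the loaded cup is at the reader (value of joint carousel between 0.947 and 1.147 rad and contact force between vial and seat_c0 above 1.5 N and horizontal distance between vial and pocket below 0.004 m and z of vial in the frame of pocket below -0.025 m and angle between vial's own z axis and vertical below 0.08 rad), for 0.2 s.
At the end, for the whole second after the job is handed in: The vial stands upright in the cup (within 0.08 rad, 4 mm of its axis, 25 mm or more below the mouth), still bearing on the sprung seat with over 1.5 N; the carousel rests one click clockwise from its start (1.047 +- 0.1 rad), the cup within 9 mm of the reader point; all at rest (all of step 2 and horizontal distance between pocket and reader below 0.009 m and velocity of joint carousel between -0.05 and 0.05 rad/s and linear speed of vial below 0.02 m/s); the robot touches nothing.
It fails at once if the vial is rammed onto its seat with more than 14 N (contact force between vial and seat_c0 above 14 N).
It fails at once if the carousel is turned far past the one click (value of joint carousel above 1.5 rad).
It fails at once if the carousel is turned the wrong way (value of joint carousel below -0.4 rad).
It fails at once if another vial is taken from the rack or knocked over (distance of any of slim_vial, short_vial from where it was at the start of the episode above 0.025 m or angle between any of slim_vial, short_vial's own z axis and vertical above 0.5 rad).
It fails at once if the glassware is disturbed (distance of any of beaker, dish from where it was at the start of the episode above 0.02 m).
It also fails if it takes over 67 s, if anything falls off the work surface, if the arm or the gripper's body presses on something with over 40 N, if the wrist force passes 120 N, or if a joint passes its speed limit or range.

## Working session

There is one attempt and no reset: what is moved stays moved. The work goes in short steps, Python scripts to look and compute and a tool call to move; the robot and the scene stay as the last step left them, time stands still between calls to the robot, and variables do not carry over. Pictures are saved under pics/ and viewed, and the job is handed in when it is done.

Besides the shell and the picture viewer there is one more tool, called after "Request:" in YAML: its name, and indented under it one key for each argument. drive_tool: Moves the arm, as the interface text tells. Its arguments: {"type":"object","properties":{"deltas":{"type":"array"},"squeeze":{"type":"number"}},"required":["deltas"]}

```bash
mkdir -p pics
python3 - <<'E'
from station import *
import cv2
s=state();print({k:(v if not hasattr(v,'tolist') else v.tolist()) for k,v in s.items()})
for n in ["scene","top","wrist"]:
    im=get_image(n);cv2.imwrite(f"pics/{n}0.png",im[:,:,::-1])
    c=camera_model(n);print(n,c)
E
```

```text
{'t': 0.0, 'q': [1.073290608801047, 0.7070530544390282, -0.027604899271637257, 1.4850135124111496, 0.022004790234994704, 0.9508820174739903, -0.07550853227083112], 'dq': [0.0009550319296746026, 0.00032265333765211764, -0.0018665664086695319, -0.002029198901430002, 0.0003780634525286704, 0.0012118539079125222, -2.103265611659418e-05], 'joint_torque': [-0.0010115886470885016, -88.32152366638184, 1.2342116609215736, -23.617692589759827, 0.01682638598140329, 0.006540874455822632, -0.00013770356417808216], 'tool_pos': [0.2529838133779768, -0.5160636695349284, 0.23085283076672095], 'eef_rot': [[0.8979130608606278, 0.44017255863870913, -0.0005037433382692584], [0.4401728445701845, -0.8979125855349582, 0.0009250086045774455], [-4.5154079071743275e-05, -0.0010523114455978414, -0.9999994453007116]], 'ft_force': [0.2806723102354945, -0.4431486135391204, -0.3975958138520149], 'moment': [-0.02339091672883072, -0.036393848571419765, 0.04359821491962029], 'gripper_width': 0.08534759468885653}
scene {'vertical_fov': 52.195741633049515, 'cx': 284.50694382266096, 'cy': 214.30658917869096, 'distortion'
[... 335 characters left out ...]
201, 'cy': 209.98815242448225, 'distortion': array([-0.07006616,  0.        ,  0.        ,  0.        ,  0.        ]), 'R': array([[ 0.01962159, -0.99942043,  0.0278172 ],
       [-0.99469724, -0.02232318, -0.10039462],
       [ 0.1009574 , -0.02569979, -0.99455876]]), 't': array([0.07913424, 0.56022363, 0.98261993])}
wrist {'vertical_fov': 64.09741200740243, 'cx': 277.38511695301474, 'cy': 209.76329250069344, 'distortion': array([0.01769258, 0.        , 0.        , 0.        , 0.        ]), 'R': array([[ 0.43897966, -0.89849574, -0.00150633],
       [-0.86420098, -0.42268179,  0.27294096],
       [-0.24587299, -0.11851376, -0.96202961]]), 't': array([-0.57426762, -0.03424454,  0.38015097])}
```

View pics/scene0.png

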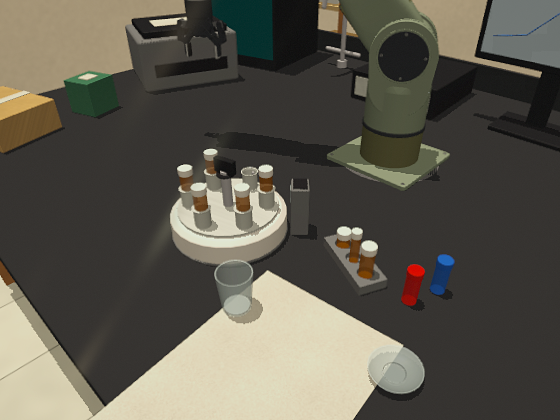

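View pics/top0.png

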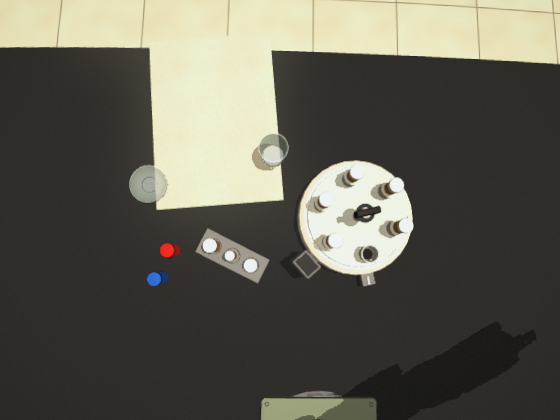

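View pics/wrist0.png

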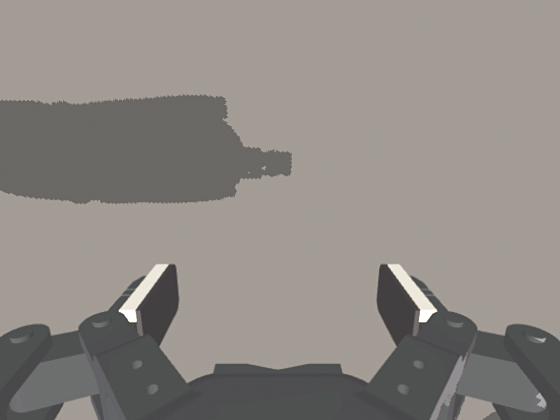

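```bash
cat > h.py <<'E'
from station import *
import cv2, numpy as np
def K(c):
    f=210/np.tan(np.radians(c["vertical_fov"]/2)); return np.array([[f,0,c["cx"]],[0,f,c["cy"]],[0,0,1.]])
def cast(c,uv,z):
    uv=np.array(uv,float).reshape(-1,1,2)
    n=cv2.undistortPoints(uv,K(c),c["distortion"]).reshape(-1,2)
    d=np.c_[n,np.ones(len(n))]@c["R"]; o=-c["R"].T@c["t"]
    return o+d*((z-o[2])/d[:,2])[:,None]
def proj(c,X):
    return cv2.projectPoints(np.array(X,float).reshape(-1,3),cv2.Rodrigues(c["R"])[0],c["t"],K(c),c["distortion"])[0].reshape(-1,2)
E
python3 - <<'E'
from h import *
im=cv2.imread("pics/top0.png")
cv2.imwrite("pics/top0a.png",cv2.resize(im[130:300,280:430],None,fx=4.5,fy=3.5*4.5/3.5*1.0 if 0 else 3.5,interpolation=cv2.INTER_CUBIC))
cv2.imwrite("pics/top0b.png",cv2.resize(im[215:295,180:320],None,fx=5.5,fy=5.5,interpolation=cv2.INTER_CUBIC))
E
```

```text
(no output)
```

View pics/top0a.png

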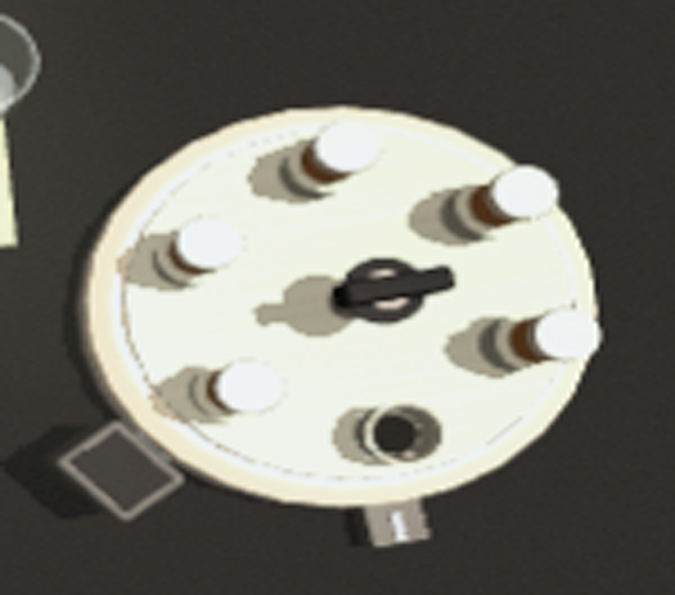

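View pics/top0b.png

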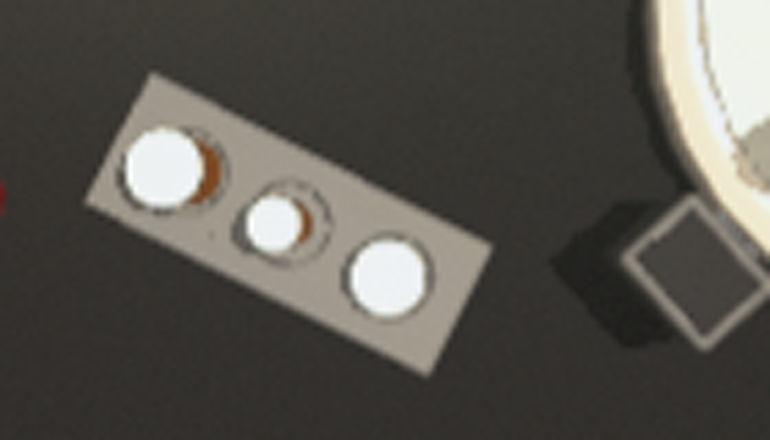

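Run:
```python
from h import *
c=camera_model("top"); im=cv2.imread("pics/top0.png").astype(int)
m=((im.min(2)>222)&(im[:,:,0]>=im[:,:,2]-2)).astype(np.uint8)
n,l,st,ce=cv2.connectedComponentsWithStats(m)
caps=[]
for i in range(1,n):
    if st[i,4]>60:
        x=ce[i]; z=0.158 if x[0]>290 else 0.090
        P=cast(c,x,z)[0]; print(x.round(1),st[i],P.round(4), cast(c,x,.055)[0].round(4))
        if z>.1: caps.append(P[:2])
caps=np.array(caps)
# circle fit
A=np.c_[2*caps,np.ones(len(caps))]; s=np.linalg.lstsq(A,(caps**2).sum(1),rcond=None)[0]
print("centre",s[:2],"r",np.sqrt(s[2]+s[:2]@s[:2]))
ce=s[:2]
a=np.degrees(np.arctan2(*(caps-ce).T[::-1])); print("angles",a.round(1),np.mod(a,60).round(1))
# rack mask corners on 22 mm
for uv in [(152,72),(494,246),(430,376),(84,202)]:
    print(cast(c,np.array(uv)/5.5-.4+[180,215],.022)[0].round(4))
# empty cup mouth
print("cup", cast(c,np.array([393,434])/np.array([4.5,3.5])-.4+[280,130],.108)[0])
for uv in [(338,298),(452,277)]: print("knob",cast(c,np.array(uv)/np.array([4.5,3.5])-.4+[280,130],.180)[0])
ct=np.array([[366,513],[425,505],[430,538],[370,547]])/np.array([4.5,3.5])-.4+[280,130]
print("tongue",cast(c,ct,.03).round(4))
cr=np.array([[693,193],[770,285],[703,350],[620,260]])/5.5-.4+[180,215]
r=cast(c,cr,.122);print("reader",r.round(4),r.mean(0))
```

```text
[360.3 171.1] [351 165  39  14 170] [ 0.6281 -0.0608  0.158 ] [ 0.6484 -0.0817  0.055 ]
[326.5 178.3] [308 166  43  34 107] [0.6115 0.0081 0.158 ] [ 0.6297 -0.0047  0.055 ]
[396.3 184.6] [390 178  14  14 143] [ 0.6023 -0.1347  0.158 ] [ 0.6195 -0.1643  0.055 ]
[326.4 198.7] [320 192  14  14 154] [0.5699 0.008  0.158 ] [ 0.5833 -0.0048  0.055 ]
[405.9 225. ] [399 218  14  14 143] [ 0.5203 -0.1538  0.158 ] [ 0.5278 -0.1858  0.055 ]
[335.5 239.8] [329 233  14  14 157] [ 0.4877 -0.011   0.158 ] [ 0.4914 -0.0261  0.055 ]
[361.6 260. ] [319 235  86  34 199] [ 0.4486 -0.0637  0.158 ] [ 0.4476 -0.085   0.055 ]
[209.2 245.1] [203 239  13  13 134] [0.4733 0.2489 0.09  ] [0.4739 0.2538 0.055 ]
[229.2 255.3] [225 251   9   9  62] [0.4525 0.2057 0.09  ] [0.4524 0.2091 0.055 ]
[250.1 265.1] [244 259  13  13 125] [0.4328 0.1607 0.09  ] [0.4319 0.1623 0.055 ]
centre [ 0.5444667 -0.0681712] r 0.08881114107488582
angles [   5.1   48.7  -49.    71.6 -105.8  134.8  177.3] [ 5.1 48.7 11.  11.6 14.2 14.8 57.3]
[0.5142 0.2644 0.022 ]
[0.445  0.1202 0.022 ]
[0.391  0.1454 0.022 ]
[0.4596 0.2907 0.022 ]
cup [ 0.46172535 -0.08537914  0.108     ]
knob [ 0.53669763 -0.04528653  0.18      ]
knob [ 0.54965022 -0.09554615  0.18      ]
tongue [[ 0.4107 -0.0889  0.03  ]
 [ 0.4163 -0.119   0.03  ]
 [ 0.395  -0.1217  0.03  ]
 [ 0.3888 -0.091   0.03  ]]
reader [[0.4674 0.0456 0.122 ]
 [0.4335 0.0161 0.122 ]
 [0.4089 0.0409 0.122 ]
 [0.4418 0.0726 0.122 ]] [0.43793105 0.04378884 0.122     ]
```

Run:
```python
from h import *
from scipy.optimize import least_squares
c=camera_model("top"); im=cv2.imread("pics/top0.png")
caps=np.array([[396.3,184.6],[326.4,198.7],[405.9,225.],[335.5,239.8]])
# last cap top
X=[cast(c,u,.158)[0,:2] for u in caps]
cup=np.array([0.46172535,-0.08537914])
k=[2,5,1,0] 
def pts(p):
    return None
# angles approx: cup 190; clockwise (decreasing) 
def res(p):
    r=[]
    for x in X+[cup]:
        a=np.arctan2(x[1]-p[1],x[0]-p[0]); kk=np.round((a-p[2])/(np.pi/3))
        aa=p[2]+kk*np.pi/3; r+=list(p[:2]+.085*np.array([np.cos(aa),np.sin(aa)])-x)
    return np.array(r)
s=least_squares(res,[.544,-.07,np.radians(192)]); print(s.x,np.degrees(s.x[2]),s.fun.round(4))
```

```text
[ 0.54499102 -0.0718482   3.35349585] 192.1411586368008 [-0.0002 -0.0001  0.0012  0.0011 -0.0013  0.0011  0.0002  0.0022  0.0002
 -0.0043]
```

```bash
cat >> h.py <<'E'
def goto(xyz,yang):
    s=state(); R=np.array(s["eef_rot"]); p=np.array(s["tool_pos"])
    a=np.degrees(np.arctan2(R[1,1],R[0,1])); d=(yang-a+180)%360-180
    sl=R.T@(np.array(xyz)-p)*1000
    print("slide",sl.round(1),"roll",round(-np.radians(d),3),"| rows by dist",round(np.linalg.norm(sl)/41.7,1),"by roll",round(abs(d)/7.16,1))
def rep():
    s=state(); R=np.array(s["eef_rot"]); print("t",round(s["t"],2),"p",np.round(s["tool_pos"],4),"yang",np.degrees(np.arctan2(R[1,1],R[0,1])).round(2),"z",R[:,2].round(4),"F",np.round(s["ft_force"],2),"w",round(s["gripper_width"]*1000,1),"q",np.round(s["q"],2))
E
python3 - <<'E'
from h import *
c=camera_model("wrist"); s=state()
o=-c["R"].T@c["t"]; R=s["eef_rot"]; print(np.array(R).T@(o-s["tool_pos"])*1000, (np.array(R).T@c["R"].T).round(3))
rep()
goto([.43,-.12,.30],12)
goto([.50,-.09,.30],-25)
E
```

```text
[ 7.00304958e+01 -5.38143321e-03 -1.43262151e+02] [[-0.001 -0.962 -0.273]
 [ 1.    -0.001 -0.001]
 [ 0.001 -0.273  0.962]]
t 0.15 p [ 0.253  -0.5161  0.2309] yang -63.88 z [-4.e-04  7.e-04 -1.e+00] F [-0.55  0.29 -0.82] w 85.5 q [ 1.07  0.71 -0.03  1.48  0.02  0.95 -0.08]
slide [ 333.3 -277.8  -68.8] roll -1.324 | rows by dist 10.5 by roll 10.6
slide [ 409.3 -274.   -68.9] roll -0.679 | rows by dist 11.9 by roll 5.4
```

Run:
```python
from h import *
goto([.461,-.0875,.24],12)
```

```text
slide [ 375.4 -293.3   -8.8] roll -1.324 | rows by dist 11.4 by roll 10.6
```

Request:
drive_tool:
  deltas:
    - {"slide":[375,-293,-20],"roll":-1.32,"hand":60}
    - {"slide":[375,-293,-20],"roll":-1.32,"hand":60}
    - {"slide":[375,-293,-20],"roll":-1.32,"hand":60}
    - {"slide":[375,-293,-20],"roll":-1.32,"hand":60}
    - {"slide":[375,-293,-20],"roll":-1.32,"hand":60}
  squeeze: 80

```text
t: 0.57
tool_pos: [0.3442, -0.3271, 0.2401]
eef_rot: [[0.465, 0.885, -0.0], [0.885, -0.465, 0.0], [0.0, -0.0, -1.0]]
ft_force: [2.0, -0.3, -1.1]
gripper_width: 0.0597
```

Run:
```python
from h import *
rep();goto([.461,-.0875,.24],12)
```

```text
t 0.57 p [ 0.3442 -0.3271  0.2401] yang -27.73 z [-1.e-04  4.e-04 -1.e+00] F [ 2.   -0.34 -1.07] w 59.7 q [ 0.81  0.55 -0.2   1.82  0.14  0.79  0.06]
slide [ 2.664e+02 -8.100e+00  2.000e-01] roll -0.693 | rows by dist 6.4 by roll 5.5
```

Request:
drive_tool:
  deltas:
    - {"slide":[266,-8,0],"roll":-0.69,"hand":60}
    - {"slide":[266,-8,0],"roll":-0.69,"hand":60}
    - {"slide":[266,-8,0],"roll":-0.69,"hand":60}
    - {"slide":[266,-8,0],"roll":-0.69,"hand":60}
    - {"slide":[266,-8,0],"roll":-0.69,"hand":60}

```text
t: 0.98
tool_pos: [0.4353, -0.1397, 0.2402]
eef_rot: [[-0.141, 0.99, 0.0], [0.99, 0.141, 0.0], [0.0, 0.0, -1.0]]
ft_force: [1.1, -0.7, 0.2]
gripper_width: 0.0599
```

Run:
```python
from h import *
rep();goto([.461,-.0875,.24],12)
```

```text
t 0.98 p [ 0.4353 -0.1397  0.2402] yang 8.08 z [ 0.e+00  2.e-04 -1.e+00] F [ 1.1  -0.71  0.15] w 59.9 q [ 0.46  0.54 -0.36  1.87  0.26  0.78  0.1 ]
slide [48.  32.7  0.2] roll -0.068 | rows by dist 1.4 by roll 0.5
```

Request:
drive_tool:
  deltas:
    - {"slide":[48,32.7,0],"roll":-0.068,"hand":60}
    - {"slide":[48,32.7,0],"roll":-0.068,"hand":60}
    - {"slide":[48,32.7,0],"roll":-0.068,"hand":60}
    - {"slide":[48,32.7,0],"roll":-0.068,"hand":60}

```text
t: 1.32
tool_pos: [0.4611, -0.0869, 0.2401]
eef_rot: [[-0.209, 0.978, -0.0], [0.978, 0.209, 0.0], [0.0, -0.0, -1.0]]
ft_force: [0.3, -0.4, -0.0]
gripper_width: 0.0603
```

Run:
```python
from h import *
rep()
im=get_image("wrist");cv2.imwrite("pics/w1.png",im[:,:,::-1]);rep()
c=camera_model("wrist"); p=np.array(state()["tool_pos"]);print(proj(c,[[*p[:2],.108],[*p[:2],.066],[*p[:2],.24]]))
```

```text
t 1.32 p [ 0.4611 -0.0869  0.2401] yang 12.06 z [-3.e-04  2.e-04 -1.e+00] F [ 0.34 -0.4  -0.01] w 60.3 q [ 0.34  0.56 -0.37  1.83  0.27  0.8   0.04]
t 1.37 p [ 0.4607 -0.0879  0.2401] yang 11.97 z [-5.e-04 -1.e-04 -1.e+00] F [ 0.07 -0.71  0.21] w 60.0 q [ 0.34  0.56 -0.37  1.83  0.27  0.8   0.04]
[[276.65044865 200.01558471]
 [276.71792133 189.35645625]
 [276.21131298 269.27946222]]
```

View pics/w1.png

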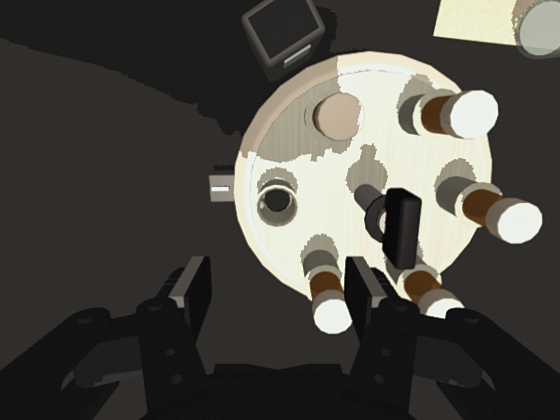

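Run:
```python
from h import *
im=cv2.imread("pics/w1.png")
cv2.imwrite("pics/w1a.png",cv2.resize(im[160:250,200:310],None,fx=6.5,fy=6.5,interpolation=cv2.INTER_CUBIC))
```

```text
(no output)
```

View pics/w1a.png

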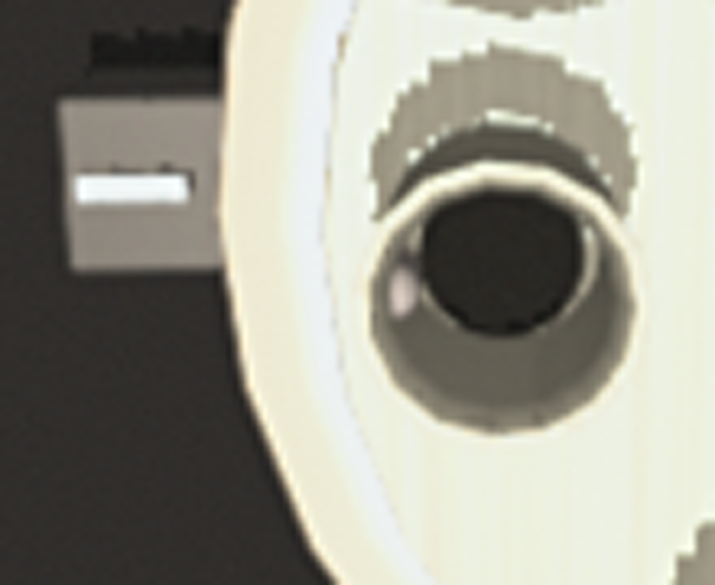

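Run:
```python
from h import *
c=camera_model("wrist")
P=cast(c,[[276.9,205],[256.3,205],[297.7,205],[276.9,184],[276.9,226.3]],.108);print(P.round(4)); print(np.linalg.norm(P[1]-P[2]),np.linalg.norm(P[3]-P[4]))
im=cv2.imread("pics/w1.png")
cv2.imwrite("pics/w1b.png",cv2.resize(im[170:280,340:440],None,fx=5.4,fy=5.4,interpolation=cv2.INTER_CUBIC))
cs=np.array([[60,97],[70,270]])/6.5-.4+[200,160]
print("tongue end",cast(c,cs,.030).round(4))
g=cv2.cvtColor(im,cv2.COLOR_BGR2HSV)
for z,uv in [(.158,(473.5,115.5)),(.158,(518,222)),(.158,(333,313))]: print(cast(c,uv,z)[0].round(4))
```

```text
[[ 0.4618 -0.0921  0.108 ]
 [ 0.4447 -0.0957  0.108 ]
 [ 0.4791 -0.0885  0.108 ]
 [ 0.4581 -0.0743  0.108 ]
 [ 0.4657 -0.1108  0.108 ]]
0.03518062805499646 0.03723857419362566
tongue end [[ 0.3884 -0.0947  0.03  ]
 [ 0.3945 -0.1233  0.03  ]]
[0.5705 0.0053 0.158 ]
[ 0.6267 -0.0563  0.158 ]
[ 0.5186 -0.1537  0.158 ]
```

View pics/w1b.png

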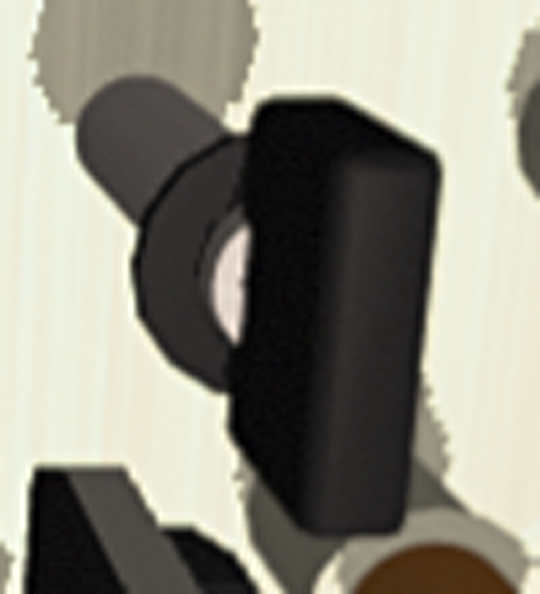

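Run:
```python
from h import *
from scipy.optimize import least_squares
c=camera_model("wrist")
k=np.array([[337,158],[440,165],[410,530],[303,533]])/5.4-.4+[340,170]
r=cast(c,k,.18); print(r.round(4), r.mean(0), np.linalg.norm(r[0]-r[1]),np.linalg.norm(r[1]-r[2]))
X=[[.5705,.0053],[.6267,-.0563],[.5186,-.1537],[.4618,-.0918]]
def res(p):
    o=[]
    for x in X:
        x=np.array(x);a=np.arctan2(x[1]-p[1],x[0]-p[0]); aa=p[2]+np.round((a-p[2])/(np.pi/3))*np.pi/3; o+=list(p[:2]+.085*np.array([np.cos(aa),np.sin(aa)])-x)
    return np.array(o)
s=least_squares(res,[.545,-.074,np.radians(192)]);p=s.x;print(p,np.degrees(p[2]),s.fun.round(4), p[:2]+.085*np.array([np.cos(p[2]),np.sin(p[2])]))
# rack from scene view as cross-check
cs=camera_model("scene")
for P in [[.4733,.2489,.09],[.4525,.2057,.09],[.4319,.1623,.055]]: print(proj(cs,P))
print(proj(cs,[.4618,-.0918,.108]))
goto([.4733,.249,.24],-25.6)
```

```text
[[ 0.5334 -0.0532  0.18  ]
 [ 0.5452 -0.0516  0.18  ]
 [ 0.5563 -0.0963  0.18  ]
 [ 0.5437 -0.0994  0.18  ]] [ 0.54462979 -0.07513118  0.18      ] 0.011942268226294553 0.046063292742683316
[ 0.5444     -0.074125    3.35166753] 192.03640375969408 [ 0.0001  0.0014  0.0008 -0.0001 -0.0004 -0.0013 -0.0005 -0.0001] [ 0.4612687  -0.09185032]
[[369.49436826 246.13189813]]
[[357.17970074 231.24229901]]
[[344.34928933 231.24044378]]
[[249.50716671 171.59884181]]
slide [326.9  82.2   0. ] roll 0.656 | rows by dist 8.1 by roll 5.2
```

Request:
drive_tool:
  deltas:
    - {"slide":[327,82,0],"roll":0.656,"hand":60}
    - {"slide":[327,82,0],"roll":0.656,"hand":60}
    - {"slide":[327,82,0],"roll":0.656,"hand":60}
    - {"slide":[327,82,0],"roll":0.656,"hand":60}
    - {"slide":[327,82,0],"roll":0.656,"hand":60}

```text
t: 1.78
tool_pos: [0.4683, 0.1128, 0.2402]
eef_rot: [[0.389, 0.921, -0.0], [0.921, -0.389, -0.001], [-0.001, 0.0, -1.0]]
ft_force: [1.5, 0.4, -0.5]
gripper_width: 0.0598
```

Run:
```python
from h import *
rep();goto([.4733,.249,.21],-25.6)
```

```text
t 1.78 p [0.4683 0.1128 0.2402] yang -22.92 z [-3.e-04 -7.e-04 -1.e+00] F [ 1.47  0.45 -0.53] w 59.8 q [-0.21  0.56 -0.15  1.8   0.11  0.79 -0.82]
slide [127.5 -48.5  30.1] roll 0.047 | rows by dist 3.3 by roll 0.4
```

Request:
drive_tool:
  deltas:
    - {"slide":[127.5,-48.5,30],"roll":0.047,"hand":60}
    - {"slide":[127.5,-48.5,30],"roll":0.047,"hand":60}
    - {"slide":[127.5,-48.5,30],"roll":0.047,"hand":60}
    - {"slide":[127.5,-48.5,30],"roll":0.047,"hand":60}
    - {"slide":[127.5,-48.5,30],"roll":0.047,"hand":60}

```text
t: 2.2
tool_pos: [0.4726, 0.2517, 0.2089]
eef_rot: [[0.43, 0.903, -0.002], [0.903, -0.43, -0.0], [-0.001, -0.002, -1.0]]
ft_force: [-0.0, 0.2, -0.7]
gripper_width: 0.0599
```

Run:
```python
from h import *
rep()
im=get_image("wrist");cv2.imwrite("pics/w2.png",im[:,:,::-1]);rep()
c=camera_model("wrist"); p=np.array(state()["tool_pos"]);print(proj(c,[[*p[:2],.09],[*p[:2],.04],[*p[:2],.21]]))
```

```text
t 2.2 p [0.4726 0.2517 0.2089] yang -25.45 z [-1.8e-03 -3.0e-04 -1.0e+00] F [-0.05  0.2  -0.65] w 59.9 q [-0.49  0.68 -0.11  1.66  0.09  0.81 -1.08]
t 2.25 p [0.4732 0.2492 0.2094] yang -25.58 z [-0.0012 -0.0013 -1.    ] F [-0.54 -0.52 -0.71] w 59.9 q [-0.49  0.67 -0.11  1.66  0.09  0.81 -1.08]
[[277.09591986 204.1116813 ]
 [277.15230863 190.57042515]
 [276.81870713 270.61900967]]
```

View pics/w2.png

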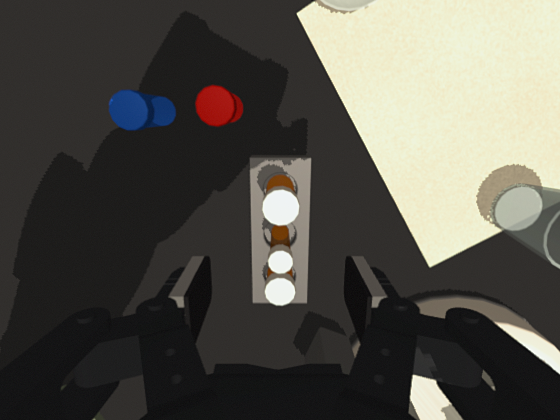

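Run:
```python
from h import *
c=camera_model("wrist");p=np.array(state()["tool_pos"]);rep()
im=get_image("wrist");cv2.imwrite("pics/w3.png",im[:,:,::-1]);rep()
h=im.astype(int); m=((h.min(2)>200)&(abs(h[:,:,2]-h[:,:,0])<8)).astype(np.uint8); m[:,360:]=0
n,l,st,ce=cv2.connectedComponentsWithStats(m)
for i in range(1,n):
    if st[i,4]>60: print(ce[i],st[i],cast(c,ce[i]+0.,.09)[0].round(4),cast(c,ce[i],.055)[0].round(4), cast(c,[[st[i,0],ce[i][1]],[st[i,0]+st[i,2]-1,ce[i][1]]],.09)@[[1,0,0]][0] if 0 else "")
```

```text
t 2.25 p [0.4732 0.2492 0.2094] yang -25.58 z [-0.0012 -0.0013 -1.    ] F [-0.54 -0.52 -0.71] w 59.9 q [-0.49  0.67 -0.11  1.66  0.09  0.81 -1.08]
t 2.3 p [0.4735 0.2479 0.2098] yang -25.68 z [-7.0e-04 -1.7e-03 -1.0e+00] F [-0.2  -0.67 -0.57] w 59.8 q [-0.49  0.67 -0.11  1.66  0.09  0.81 -1.08]
[278.28955533 204.31747673] [261 187  36  35 967] [0.474  0.2487 0.09  ] [0.47   0.2402 0.055 ] 
[278.22193878 258.86479592] [267 248  23  22 392] [0.4532 0.2055 0.09  ] [0.4464 0.1912 0.055 ] 
[278.16445183 288.84053156] [264 276  29  27 602] [0.4409 0.1799 0.09  ] [0.4325 0.1623 0.055 ]
```

Run:
```python
from h import *
rep();goto([.474,.2488,.055],-25.7)
```

```text
t 2.3 p [0.4735 0.2479 0.2098] yang -25.68 z [-7.0e-04 -1.7e-03 -1.0e+00] F [-0.2  -0.67 -0.57] w 59.8 q [-0.49  0.67 -0.11  1.66  0.09  0.81 -1.08]
slide [  1.3  -0.  154.8] roll 0.0 | rows by dist 3.7 by roll 0.0
```

Request:
drive_tool:
  deltas:
    - {"slide":[1,0,30],"roll":0,"hand":60}
    - {"slide":[1,0,60],"roll":0,"hand":60}
    - {"slide":[1,0,85],"roll":0,"hand":60}
    - {"slide":[1,0,100],"roll":0,"hand":60}
    - {"slide":[1,0,100],"roll":0,"hand":60}

```text
t: 2.72
tool_pos: [0.4736, 0.2461, 0.1077]
eef_rot: [[0.436, 0.9, -0.004], [0.9, -0.436, -0.004], [-0.005, -0.001, -1.0]]
ft_force: [-0.9, 0.2, -0.8]
gripper_width: 0.0601
```

Run:
```python
from h import *
rep();goto([.474,.2488,.055],-25.7)
```

```text
t 2.72 p [0.4736 0.2461 0.1077] yang -25.83 z [-0.0036 -0.0042 -1.    ] F [-0.87  0.24 -0.79] w 60.1 q [-0.5   0.83 -0.08  1.77  0.12  0.56 -1.11]
slide [ 2.9 -0.7 52.7] roll -0.002 | rows by dist 1.3 by roll 0.0
```

Request:
drive_tool:
  deltas:
    - {"slide":[2.8,-0.7,15],"roll":0,"hand":60}
    - {"slide":[2.8,-0.7,30],"roll":0,"hand":60}
    - {"slide":[2.8,-0.7,45],"roll":0,"hand":60}
    - {"slide":[2.8,-0.7,52.5],"roll":0,"hand":60}
    - {"slide":[2.8,-0.7,52.5],"roll":0,"hand":60}

```text
t: 3.13
tool_pos: [0.4742, 0.2476, 0.0551]
eef_rot: [[0.437, 0.899, -0.004], [0.899, -0.437, -0.005], [-0.006, -0.002, -1.0]]
ft_force: [-0.9, 0.7, 0.0]
gripper_width: 0.0601
```

Run:
```python
from h import *
rep();goto([.474,.2488,.055],-25.7)
```

```text
t 3.13 p [0.4742 0.2476 0.0551] yang -25.91 z [-0.0042 -0.005  -1.    ] F [-0.89  0.7   0.03] w 60.1 q [-0.51  0.92 -0.07  1.79  0.13  0.44 -1.12]
slide [ 1.  -0.7  0.1] roll -0.004 | rows by dist 0.0 by roll 0.0
```

Request:
drive_tool:
  deltas:
    - {"slide":[1,-0.7,0],"roll":0,"hand":45}
    - {"slide":[1,-0.7,0],"roll":0,"hand":35}
    - {"slide":[1,-0.7,0],"roll":0,"hand":25}
    - {"slide":[1,-0.7,0],"roll":0,"hand":20}
    - {"slide":[1,-0.7,0],"roll":0,"hand":20}
  squeeze: 70

```text
t: 3.55
tool_pos: [0.4746, 0.249, 0.0563]
eef_rot: [[0.437, 0.899, -0.002], [0.899, -0.437, -0.004], [-0.005, -0.0, -1.0]]
ft_force: [-0.9, -0.0, 9.2]
gripper_width: 0.0287
```

Request:
drive_tool:
  deltas:
    - {"slide":[0,0,0],"roll":0,"hand":20}
    - {"slide":[0,0,0],"roll":0,"hand":20}
    - {"slide":[0,0,-3],"roll":0,"hand":20}
    - {"slide":[0,0,-10],"roll":0,"hand":20}
    - {"slide":[0,0,-20],"roll":0,"hand":20}

```text
t: 3.97
tool_pos: [0.4744, 0.249, 0.0767]
eef_rot: [[0.437, 0.899, -0.003], [0.899, -0.437, -0.005], [-0.005, -0.001, -1.0]]
ft_force: [0.0, -0.2, -0.4]
gripper_width: 0.0294
```

Run:
```python
from h import *
rep();
im=get_image("wrist");cv2.imwrite("pics/w4.png",im[:,:,::-1]);rep()
```

```text
t 3.97 p [0.4744 0.249  0.0767] yang -25.91 z [-0.0033 -0.0045 -1.    ] F [ 0.01 -0.25 -0.41] w 29.4 q [-0.5   0.88 -0.07  1.78  0.13  0.49 -1.12]
t 4.02 p [0.4752 0.2494 0.0788] yang -25.92 z [-0.001  -0.0032 -1.    ] F [ 1.55 -0.21  2.99] w 29.2 q [-0.5   0.88 -0.07  1.78  0.13  0.49 -1.12]
```

View pics/w4.png

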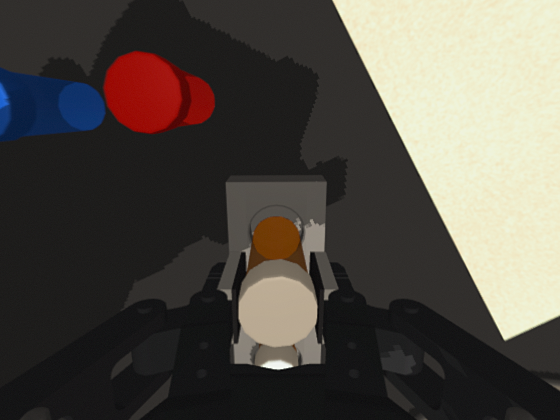

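Request:
drive_tool:
  deltas:
    - {"slide":[0,0,-30],"roll":0,"hand":20}
    - {"slide":[0,0,-60],"roll":0,"hand":20}
    - {"slide":[0,0,-95],"roll":0,"hand":20}
    - {"slide":[0,0,-120],"roll":0,"hand":20}
    - {"slide":[0,0,-120],"roll":0,"hand":20}

```text
t: 4.43
tool_pos: [0.4767, 0.2506, 0.204]
eef_rot: [[0.437, 0.899, 0.005], [0.899, -0.437, 0.0], [0.003, 0.004, -1.0]]
ft_force: [0.3, -0.2, 0.3]
gripper_width: 0.029
```

Run:
```python
from h import *
get_image("top");rep();c=camera_model("wrist");p=np.array(state()["tool_pos"]);R=np.array(state()["eef_rot"])
im=get_image("wrist");cv2.imwrite("pics/w5.png",im[:,:,::-1]);rep()
# expected vial: tip at vial z=45 -> cap top 35mm behind tip; bottom 45 ahead
for off in (-.035,-.019,.045): print(off,proj(c,p+R[:,2]*off))
cv2.imwrite("pics/w5a.png",cv2.resize(im[150:400,180:380,::-1],None,fx=3,fy=2.4))
sc=get_image("scene");cv2.imwrite("pics/s5.png",sc[:,:,::-1])
goto([.4614,-.0918,.21],12)
```

```text
t 4.48 p [0.4761 0.2501 0.2016] yang -25.93 z [ 0.0029 -0.001  -1.    ] F [ 0.89 -0.03 -1.26] w 29.5 q [-0.49  0.69 -0.1   1.66  0.1   0.79 -1.09]
t 4.53 p [0.4755 0.2498 0.1999] yang -25.92 z [ 7.0e-04 -2.3e-03 -1.0e+00] F [-0.46 -0.09 -0.75] w 29.1 q [-0.49  0.69 -0.1   1.67  0.1   0.79 -1.09]
-0.035 [[276.7468262  312.73795025]]
-0.019 [[276.80929233 290.67113002]]
0.045 [[276.96248021 236.4769428 ]]
slide [-313.2  136.9  -10. ] roll -0.662 | rows by dist 8.2 by roll 5.3
```

View pics/w5a.png

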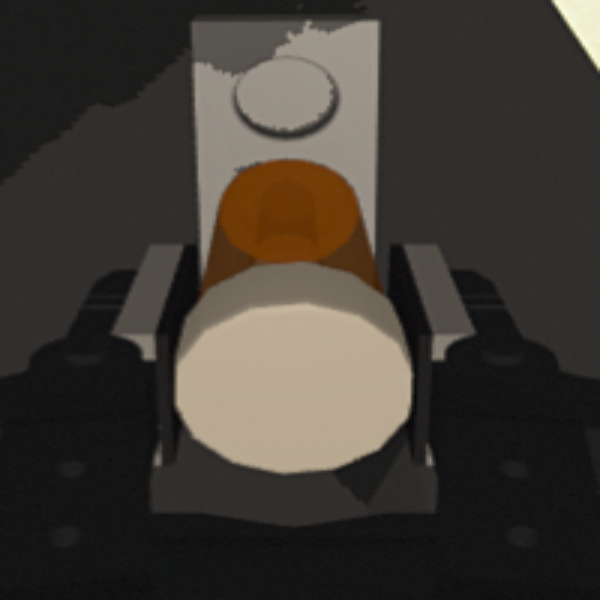

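View pics/s5.png

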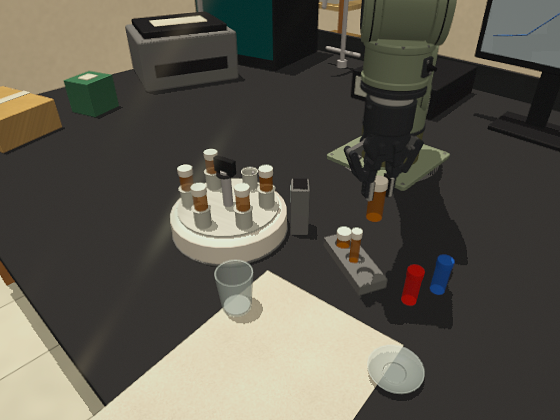

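Request:
drive_tool:
  deltas:
    - {"slide":[-40,17,-25],"roll":-0.05,"hand":20}
    - {"slide":[-80,34,-40],"roll":-0.1,"hand":20}
    - {"slide":[-313,137,-40],"roll":-0.66,"hand":20}
    - {"slide":[-313,137,-40],"roll":-0.66,"hand":20}
    - {"slide":[-313,137,-40],"roll":-0.66,"hand":20}

```text
t: 5.0
tool_pos: [0.4661, 0.0494, 0.2366]
eef_rot: [[-0.025, 1.0, -0.002], [1.0, 0.025, -0.004], [-0.004, -0.002, -1.0]]
ft_force: [1.6, -1.0, -0.9]
gripper_width: 0.0292
```

Run:
```python
from h import *
rep();goto([.4614,-.0918,.24],12)
```

```text
t 5.0 p [0.4661 0.0494 0.2366] yang 1.45 z [-0.002  -0.0036 -1.    ] F [ 1.62 -0.99 -0.95] w 29.2 q [-0.    0.56 -0.29  1.84  0.22  0.78 -0.39]
slide [-141.1   -8.2   -2.9] roll -0.184 | rows by dist 3.4 by roll 1.5
```

Request:
drive_tool:
  deltas:
    - {"slide":[-35,-2,-3],"roll":-0.08,"hand":20}
    - {"slide":[-75,-4,-3],"roll":-0.14,"hand":20}
    - {"slide":[-110,-6,-3],"roll":-0.184,"hand":20}
    - {"slide":[-135,-8,-3],"roll":-0.184,"hand":20}
    - {"slide":[-141,-8,-3],"roll":-0.184,"hand":20}

```text
t: 5.42
tool_pos: [0.4606, -0.0961, 0.2391]
eef_rot: [[-0.203, 0.979, -0.004], [0.979, 0.203, -0.004], [-0.004, -0.005, -1.0]]
ft_force: [-0.0, -0.5, -0.1]
gripper_width: 0.0295
```

Request:
drive_tool:
  deltas:
    - {"slide":[0,0,0],"roll":0,"hand":20}
    - {"slide":[0,0,0],"roll":0,"hand":20}

```text
t: 5.58
tool_pos: [0.4602, -0.096, 0.2385]
eef_rot: [[-0.202, 0.979, -0.006], [0.979, 0.202, -0.004], [-0.003, -0.006, -1.0]]
ft_force: [-0.4, 0.7, -0.7]
gripper_width: 0.0294
```

Run:
```python
from h import *
rep();goto([.4614,-.0918,.170],12)
```

```text
t 5.58 p [ 0.4602 -0.096   0.2385] yang 11.66 z [-0.0056 -0.0041 -1.    ] F [-0.38  0.74 -0.71] w 29.4 q [ 0.35  0.56 -0.37  1.83  0.28  0.81  0.04]
slide [ 4.1  2.4 68.4] roll -0.006 | rows by dist 1.6 by roll 0.0
```

Request:
drive_tool:
  deltas:
    - {"slide":[4,2.4,15],"roll":0,"hand":20}
    - {"slide":[4,2.4,35],"roll":0,"hand":20}
    - {"slide":[4,2.4,55],"roll":0,"hand":20}
    - {"slide":[4,2.4,65],"roll":0,"hand":20}
    - {"slide":[4,2.4,65],"roll":0,"hand":20}

```text
t: 6.0
tool_pos: [0.4607, -0.0902, 0.1716]
eef_rot: [[-0.204, 0.979, -0.009], [0.979, 0.204, -0.003], [-0.001, -0.009, -1.0]]
ft_force: [0.1, -0.2, -0.7]
gripper_width: 0.0292
```

Request:
drive_tool:
  deltas:
    - {"slide":[0,0,0],"roll":0,"hand":20}
    - {"slide":[0,0,0],"roll":0,"hand":20}

```text
t: 6.17
tool_pos: [0.4609, -0.0891, 0.172]
eef_rot: [[-0.206, 0.979, -0.009], [0.979, 0.206, -0.003], [-0.001, -0.009, -1.0]]
ft_force: [0.1, -0.2, -0.3]
gripper_width: 0.0294
```

Run:
```python
from h import *
rep();c=camera_model("wrist");p=np.array(state()["tool_pos"]);R=np.array(state()["eef_rot"])
im=get_image("wrist");cv2.imwrite("pics/w6.png",im[:,:,::-1]);rep()
print(proj(c,[[*p[:2],.108],p+R[:,2]*.045]),proj(c,[.4614,-.0918,.108]))
cv2.imwrite("pics/w6a.png",cv2.resize(im[150:350,190:370,::-1],None,fx=3.5,fy=3))
goto([.4614,-.0918,.16],12)
```

```text
t 6.17 p [ 0.4609 -0.0891  0.172 ] yang 11.88 z [-0.0087 -0.0027 -1.    ] F [ 0.15 -0.16 -0.35] w 29.4 q [ 0.3   0.66 -0.32  1.92  0.34  0.62 -0.03]
t 6.22 p [ 0.461  -0.0895  0.1722] yang 11.84 z [-0.0083 -0.003  -1.    ] F [-0.59 -0.85 -0.81] w 29.3 q [ 0.3   0.66 -0.32  1.92  0.34  0.62 -0.03]
[[277.33634529 225.65707285]
 [276.39218749 235.88094227]] [[277.18806093 229.61370462]]
slide [-2.3  0.  12.2] roll -0.003 | rows by dist 0.3 by roll 0.0
```

View pics/w6a.png

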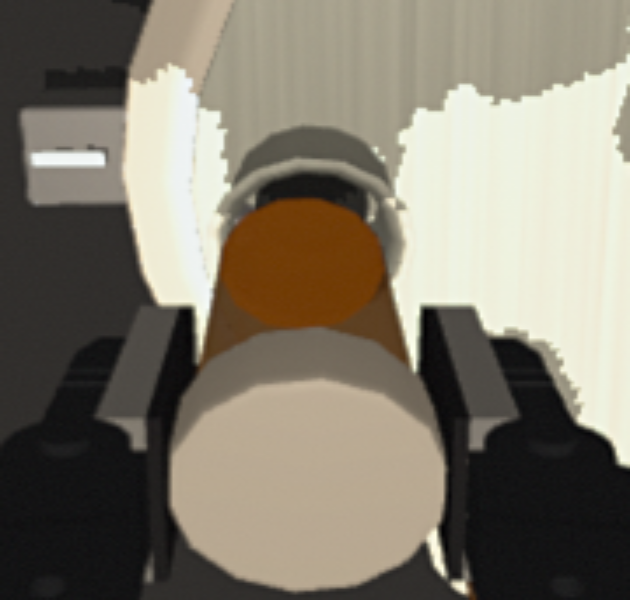

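Run:
```python
from h import *
s=state();R=np.array(s["eef_rot"]);p=np.array(s["tool_pos"]);c=camera_model("wrist")
M=cast(c,[278.9,228.3],.108)[0]; z=p[2]-.045; B=cast(c,[276.3,237.3],z)[0]
print(M.round(4),B.round(4),(p+R[:,2]*.045).round(4)); d=R.T@(M-B)*1000; print("tool shift",d.round(1))
print([ (np.linalg.norm(cast(c,[a,237.3],z)-cast(c,[b,237.3],z))*1000).round(1) for a,b in [(190+222/3.5,190+385/3.5)]], (np.linalg.norm(cast(c,[190+220/3.5,228],.108)-cast(c,[190+405/3.5,228],.108))*1000).round(1))
```

```text
[ 0.4624 -0.0911  0.108 ] [ 0.4608 -0.0905  0.1272] [ 0.4606 -0.0896  0.1272]
tool shift [-0.9  1.7 19.1]
[np.float64(27.8)] 34.5
```

Request:
drive_tool:
  deltas:
    - {"slide":[-1.4,1.4,5],"roll":0,"hand":20}
    - {"slide":[-1.4,1.4,10],"roll":0,"hand":20}
    - {"slide":[-1.4,1.4,15],"roll":0,"hand":20}
    - {"slide":[-1.4,1.4,18],"roll":0,"hand":20}
    - {"slide":[-1.4,1.4,18],"roll":0,"hand":20}

```text
t: 6.63
tool_pos: [0.4622, -0.0906, 0.1535]
eef_rot: [[-0.205, 0.979, -0.009], [0.979, 0.205, -0.003], [-0.001, -0.01, -1.0]]
ft_force: [-0.3, 1.8, -0.8]
gripper_width: 0.0291
```

Run:
```python
from h import *
rep();c=camera_model("wrist")
im=get_image("wrist");rep()
cv2.imwrite("pics/w7a.png",cv2.resize(im[150:350,190:370,::-1],None,fx=3.5,fy=3))
```

```text
t 6.63 p [ 0.4622 -0.0906  0.1535] yang 11.85 z [-0.0092 -0.0028 -1.    ] F [-0.26  1.79 -0.77] w 29.1 q [ 0.29  0.7  -0.3   1.94  0.36  0.57 -0.04]
t 6.68 p [ 0.4623 -0.0906  0.1538] yang 11.85 z [-0.0089 -0.0029 -1.    ] F [-0.42 -0.08 -0.21] w 29.2 q [ 0.29  0.7  -0.3   1.94  0.36  0.57 -0.04]
```

View pics/w7a.png

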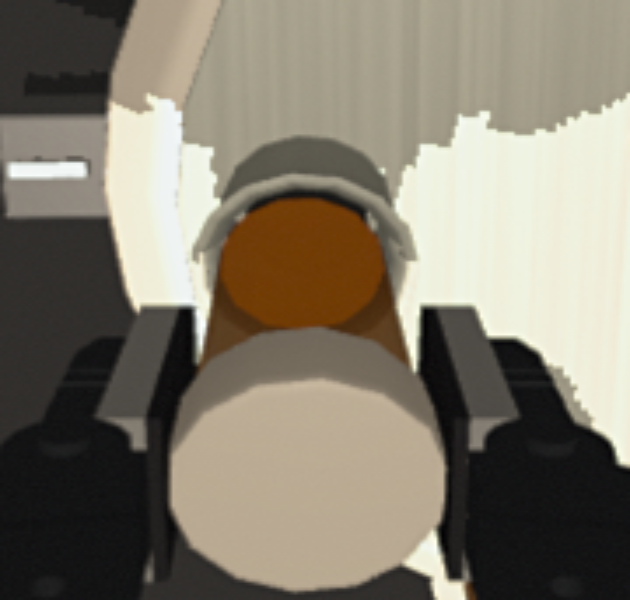

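Request:
drive_tool:
  deltas:
    - {"slide":[0,0,2],"roll":0,"hand":20}
    - {"slide":[0,0,4],"roll":0,"hand":20}
    - {"slide":[0,0.1,6],"roll":0,"hand":20}
    - {"slide":[0,0.1,8],"roll":0,"hand":20}
    - {"slide":[0,0.1,9],"roll":0,"hand":20}

```text
t: 7.1
tool_pos: [0.4624, -0.0906, 0.1446]
eef_rot: [[-0.205, 0.979, -0.009], [0.979, 0.205, -0.003], [-0.001, -0.009, -1.0]]
ft_force: [0.9, -0.6, -1.0]
gripper_width: 0.029
```

Run:
```python
from h import *
rep()
```

```text
t 7.1 p [ 0.4624 -0.0906  0.1446] yang 11.85 z [-0.0087 -0.0029 -1.    ] F [ 0.93 -0.56 -1.04] w 29.0 q [ 0.29  0.71 -0.29  1.95  0.37  0.54 -0.05]
```

Request:
drive_tool:
  deltas:
    - {"slide":[0,0.1,1],"roll":0,"hand":20}
    - {"slide":[0,0.1,2],"roll":0,"hand":20}
    - {"slide":[0,0.1,3],"roll":0,"hand":20}
    - {"slide":[0,0.1,4],"roll":0,"hand":20}
    - {"slide":[0,0.1,5],"roll":0,"hand":20}

```text
t: 7.52
tool_pos: [0.4632, -0.0907, 0.14]
eef_rot: [[-0.205, 0.979, -0.007], [0.979, 0.205, -0.003], [-0.002, -0.007, -1.0]]
ft_force: [0.7, -1.0, 3.5]
gripper_width: 0.0292
```

Request:
drive_tool:
  deltas:
    - {"slide":[0,0.1,1],"roll":0,"hand":20}
    - {"slide":[0,0.1,2],"roll":0,"hand":20}
    - {"slide":[0,0.1,3],"roll":0,"hand":20}
    - {"slide":[0,0.1,4],"roll":0,"hand":20}
    - {"slide":[0,0.1,5],"roll":0,"hand":20}

```text
t: 7.93
tool_pos: [0.4633, -0.0909, 0.1354]
eef_rot: [[-0.205, 0.979, -0.006], [0.979, 0.205, -0.004], [-0.002, -0.007, -1.0]]
ft_force: [-1.1, -2.1, 14.7]
gripper_width: 0.0291
```

Request:
drive_tool:
  deltas:
    - {"slide":[0,0,0],"roll":0,"hand":20}
    - {"slide":[0,0,0],"roll":0,"hand":20}

```text
t: 8.1
tool_pos: [0.4632, -0.0909, 0.1353]
eef_rot: [[-0.205, 0.979, -0.007], [0.979, 0.205, -0.004], [-0.002, -0.007, -1.0]]
ft_force: [-1.0, -1.9, -2.5]
gripper_width: 0.0293
```

Run:
```python
from h import *
rep();c=camera_model("wrist");p=np.array(state()["tool_pos"]);R=np.array(state()["eef_rot"])
im=get_image("wrist");rep();print(state()["moment"])
for off in (-.0335,): print(off,proj(c,p+R[:,2]*off))
cv2.imwrite("pics/w8a.png",cv2.resize(im[150:350,190:370,::-1],None,fx=3.5,fy=3))
```

```text
t 8.1 p [ 0.4632 -0.0909  0.1353] yang 11.83 z [-0.0066 -0.0037 -1.    ] F [-1.03 -1.88 -2.52] w 29.3 q [ 0.28  0.73 -0.27  1.96  0.38  0.51 -0.06]
t 8.15 p [ 0.4632 -0.0909  0.1352] yang 11.83 z [-0.0067 -0.0036 -1.    ] F [-1.25 -1.52 -1.99] w 29.4 q [ 0.28  0.73 -0.27  1.96  0.38  0.51 -0.06]
[-0.30662575 -0.10153695  0.00148959]
-0.0335 [[276.00753464 309.58117374]]
```

View pics/w8a.png

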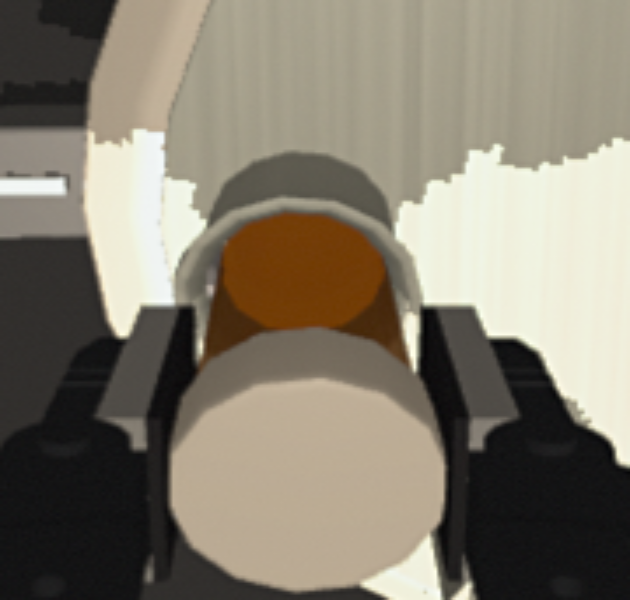

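Request:
drive_tool:
  deltas:
    - {"slide":[-0.5,0,0.8],"roll":0,"hand":20}
    - {"slide":[-0.5,0,1.6],"roll":0,"hand":20}
    - {"slide":[-0.5,0,2.4],"roll":0,"hand":20}
    - {"slide":[-0.5,0,3.2],"roll":0,"hand":20}

```text
t: 8.48
tool_pos: [0.4634, -0.0915, 0.1325]
eef_rot: [[-0.205, 0.979, -0.006], [0.979, 0.205, -0.004], [-0.003, -0.007, -1.0]]
ft_force: [-2.5, -0.3, 16.5]
gripper_width: 0.0292
```

Run:
```python
from h import *
rep();print(state()["moment"])
```

```text
t 8.48 p [ 0.4634 -0.0915  0.1325] yang 11.83 z [-0.0061 -0.004  -1.    ] F [-2.47 -0.26 16.46] w 29.2 q [ 0.28  0.73 -0.27  1.96  0.39  0.51 -0.06]
[-0.24498107  0.56403452 -0.01420003]
```

Request:
drive_tool:
  deltas:
    - {"slide":[0,-0.8,0],"roll":0,"hand":20}
    - {"slide":[0,-0.8,0.6],"roll":0,"hand":20}
    - {"slide":[0,-0.8,1.2],"roll":0,"hand":20}
    - {"slide":[0,-0.8,1.8],"roll":0,"hand":20}

```text
t: 8.82
tool_pos: [0.4631, -0.0917, 0.1311]
eef_rot: [[-0.205, 0.979, -0.005], [0.979, 0.205, -0.004], [-0.003, -0.005, -1.0]]
ft_force: [0.4, 0.7, 14.1]
gripper_width: 0.0293
```

Run:
```python
from h import *
rep();print(state()["moment"])
```

```text
t 8.82 p [ 0.4631 -0.0917  0.1311] yang 11.83 z [-0.0047 -0.004  -1.    ] F [ 0.41  0.74 14.14] w 29.3 q [ 0.28  0.74 -0.27  1.96  0.39  0.5  -0.06]
[-0.00058258 -0.13328519 -0.03137082]
```

Run:
```python
from h import *
im=get_image("wrist");rep();cv2.imwrite("pics/w9.png",im[:,:,::-1])
a=cv2.resize(im[150:350,190:370,::-1],None,fx=3.5,fy=3);cv2.imwrite("pics/w9a.png",a)
b=cv2.imread("pics/w6a.png").astype(int);d=cv2.imread("pics/w8a.png").astype(int)
# cap region column profile at crop col 308
for nm,i in [("w6",b),("w8",d),("w9",a.astype(int))]:
    g=i[:,300:316].mean((1,2)); e=np.diff(g); k=np.argsort(-abs(e))[:8]; print(nm,sorted([(int(x),round(e[x],1)) for x in k if x>280]))
```

```text
t 8.87 p [ 0.4631 -0.0916  0.1309] yang 11.83 z [-0.0049 -0.004  -1.    ] F [1.51 0.44 5.91] w 29.4 q [ 0.28  0.74 -0.27  1.96  0.39  0.5  -0.06]
w6 [(589, np.float64(-26.8)), (590, np.float64(-26.6)), (591, np.float64(-26.5))]
w8 [(589, np.float64(-25.9)), (590, np.float64(-25.8)), (591, np.float64(-25.5))]
w9 [(380, np.float64(12.1)), (381, np.float64(12.2)), (589, np.float64(-23.9)), (590, np.float64(-23.6)), (591, np.float64(-23.4))]
```

View pics/w9a.png

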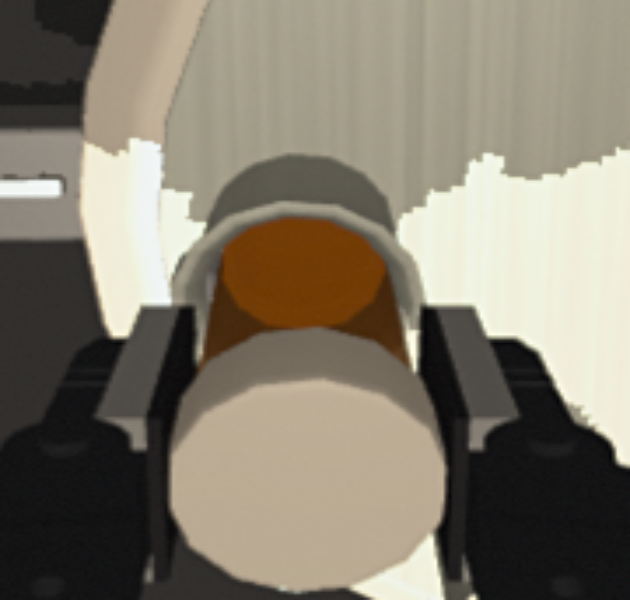

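Request:
drive_tool:
  deltas:
    - {"slide":[0,0,0.5],"roll":0,"hand":20}
    - {"slide":[0,0,1.0],"roll":0,"hand":20}
    - {"slide":[0,0,1.5],"roll":0,"hand":20}

```text
t: 9.12
tool_pos: [0.4632, -0.0917, 0.1298]
eef_rot: [[-0.205, 0.979, -0.004], [0.979, 0.205, -0.004], [-0.003, -0.005, -1.0]]
ft_force: [-1.4, -0.8, 13.3]
gripper_width: 0.0289
```

Request:
drive_tool:
  deltas:
    - {"slide":[0,0,0.5],"roll":0,"hand":20}
    - {"slide":[0,0,1.0],"roll":0,"hand":20}
    - {"slide":[0,0,1.5],"roll":0,"hand":20}

```text
t: 9.37
tool_pos: [0.4632, -0.0917, 0.1287]
eef_rot: [[-0.205, 0.979, -0.004], [0.979, 0.205, -0.004], [-0.004, -0.005, -1.0]]
ft_force: [-2.4, -0.4, 14.5]
gripper_width: 0.0289
```

Request:
drive_tool:
  deltas:
    - {"slide":[0,0,0.5],"roll":0,"hand":20}
    - {"slide":[0,0,1.0],"roll":0,"hand":20}
    - {"slide":[0,0,1.5],"roll":0,"hand":20}

```text
t: 9.62
tool_pos: [0.4633, -0.0918, 0.1276]
eef_rot: [[-0.205, 0.979, -0.004], [0.979, 0.205, -0.005], [-0.004, -0.004, -1.0]]
ft_force: [-2.4, -0.6, 15.7]
gripper_width: 0.0292
```

Request:
drive_tool:
  deltas:
    - {"slide":[0,0,0.5],"roll":0,"hand":20}
    - {"slide":[0,0,1.0],"roll":0,"hand":20}
    - {"slide":[0,0,1.5],"roll":0,"hand":20}

```text
t: 9.87
tool_pos: [0.4632, -0.0919, 0.1264]
eef_rot: [[-0.205, 0.979, -0.003], [0.979, 0.205, -0.005], [-0.004, -0.004, -1.0]]
ft_force: [-1.9, -0.8, 14.5]
gripper_width: 0.029
```

Request:
drive_tool:
  deltas:
    - {"slide":[0,-0.2,0.5],"roll":0,"hand":20}
    - {"slide":[0,-0.2,1.0],"roll":0,"hand":20}
    - {"slide":[0,-0.2,1.5],"roll":0,"hand":20}

```text
t: 10.12
tool_pos: [0.4632, -0.0919, 0.1254]
eef_rot: [[-0.205, 0.979, -0.003], [0.979, 0.205, -0.005], [-0.005, -0.004, -1.0]]
ft_force: [-2.7, -0.2, 18.8]
gripper_width: 0.0292
```

Request:
drive_tool:
  deltas:
    - {"slide":[0,0,0.5],"roll":0,"hand":20}
    - {"slide":[0,0,1.0],"roll":0,"hand":20}
    - {"slide":[0,0,1.5],"roll":0,"hand":20}

```text
t: 10.37
tool_pos: [0.4632, -0.092, 0.1245]
eef_rot: [[-0.205, 0.979, -0.002], [0.979, 0.205, -0.006], [-0.005, -0.003, -1.0]]
ft_force: [-4.4, 0.0, 22.9]
gripper_width: 0.0291
```

Request:
drive_tool:
  deltas:
    - {"slide":[0,0,0],"roll":0,"hand":20}
    - {"slide":[0,0,0],"roll":0,"hand":20}
    - {"slide":[0,0,0],"roll":0,"hand":20}
    - {"slide":[0,0,0],"roll":0,"hand":20}

```text
t: 10.7
tool_pos: [0.4632, -0.092, 0.1246]
eef_rot: [[-0.205, 0.979, -0.002], [0.979, 0.205, -0.006], [-0.005, -0.003, -1.0]]
ft_force: [-0.8, -0.3, 8.6]
gripper_width: 0.0293
```

Run:
```python
from h import *
rep();print(state()["moment"])
```

```text
t 10.7 p [ 0.4632 -0.092   0.1246] yang 11.82 z [-0.0021 -0.0057 -1.    ] F [-0.75 -0.28  8.63] w 29.3 q [ 0.27  0.75 -0.26  1.97  0.4   0.48 -0.07]
[ 0.04328001  0.23830406 -0.02988132]
```

Request:
drive_tool:
  deltas:
    - {"slide":[0,0,0],"roll":0,"hand":31}
    - {"slide":[0,0,0],"roll":0,"hand":36}
    - {"slide":[0,0,0],"roll":0,"hand":45}
    - {"slide":[0,0,0],"roll":0,"hand":50}
    - {"slide":[0,0,0],"roll":0,"hand":50}

```text
t: 11.12
tool_pos: [0.4632, -0.0919, 0.1245]
eef_rot: [[-0.205, 0.979, -0.002], [0.979, 0.205, -0.006], [-0.005, -0.003, -1.0]]
ft_force: [-0.6, 0.1, -0.5]
gripper_width: 0.0501
```

Run:
```python
from h import *
rep()
im=get_image("wrist");rep();cv2.imwrite("pics/w10.png",im[:,:,::-1])
```

```text
t 11.12 p [ 0.4632 -0.0919  0.1245] yang 11.82 z [-0.0022 -0.0057 -1.    ] F [-0.62  0.11 -0.49] w 50.1 q [ 0.27  0.75 -0.26  1.97  0.4   0.48 -0.07]
t 11.17 p [ 0.4632 -0.092   0.1245] yang 11.82 z [-0.0022 -0.0057 -1.    ] F [ 0.68  0.54 -0.1 ] w 49.8 q [ 0.27  0.75 -0.26  1.97  0.4   0.48 -0.07]
```

View pics/w10.png

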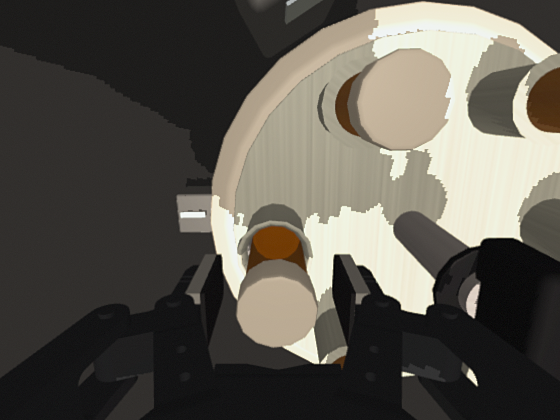

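Run:
```python
from h import *
for n in ("w9","w10"):
    im=cv2.imread(f"pics/{n}.png").astype(int)
    g=im[:,274:281].mean((1,2)); e=np.diff(g); 
    k=[x for x in range(280,360) if abs(e[x])>6]; print(n,[(x,round(e[x],1)) for x in k])
    r=im[305,:].mean(1); e=np.diff(r); print([(x,round(e[x],1)) for x in range(225,330) if abs(e[x])>8])
    c=camera_model("wrist")
s=state();p=np.array(s["tool_pos"]);R=np.array(s["eef_rot"])
for dz in (0,.001,.002):
  P=p+R[:,2]*(-.0337-dz); print(dz,proj(c,[P-R[:,0]*.0155,P+R[:,0]*.0155,P-R[:,1]*.0155,P+R[:,1]*.0155]).round(1).tolist())
```

```text
w9 [(345, np.float64(-18.8)), (346, np.float64(-63.0)), (347, np.float64(-40.3))]
[(231, np.float64(9.7)), (235, np.float64(-9.0)), (237, np.float64(67.0)), (238, np.float64(79.7)), (316, np.float64(-87.7)), (317, np.float64(-65.7)), (319, np.float64(11.0)), (323, np.float64(-11.0))]
w10 [(345, np.float64(-23.1)), (346, np.float64(-69.3)), (347, np.float64(-31.7))]
[(235, np.float64(20.0)), (236, np.float64(57.3)), (237, np.float64(44.7)), (315, np.float64(-39.3)), (316, np.float64(-24.0)), (317, np.float64(35.0)), (318, np.float64(8.7))]
0 [[276.1, 345.7], [275.9, 271.7], [234.1, 310.0], [317.8, 309.8]]
0.001 [[276.1, 347.4], [275.9, 272.9], [233.8, 311.5], [318.2, 311.3]]
0.002 [[276.1, 349.2], [275.9, 274.2], [233.4, 313.1], [318.5, 312.9]]
```

Request:
drive_tool:
  deltas:
    - {"slide":[0,0,-10],"roll":0,"hand":50}
    - {"slide":[0,0,-30],"roll":0,"hand":50}
    - {"slide":[0,0,-60],"roll":0,"hand":50}
    - {"slide":[0,0,-90],"roll":0,"hand":50}
    - {"slide":[0,0,-105],"roll":0,"hand":50}

```text
t: 11.58
tool_pos: [0.4639, -0.0912, 0.2324]
eef_rot: [[-0.205, 0.979, 0.0], [0.979, 0.205, -0.006], [-0.006, -0.001, -1.0]]
ft_force: [-0.3, -0.3, 0.1]
gripper_width: 0.05
```

Run:
```python
from h import *
rep();goto([.545,-.0745,.235],12)
```

```text
t 11.58 p [ 0.4639 -0.0912  0.2324] yang 11.83 z [ 5.0e-04 -5.9e-03 -1.0e+00] F [-0.3  -0.34  0.07] w 50.0 q [ 0.34  0.57 -0.37  1.84  0.29  0.78  0.03]
slide [-0.3 82.8 -2.6] roll -0.003 | rows by dist 2.0 by roll 0.0
```

Request:
drive_tool:
  deltas:
    - {"slide":[0,25,0],"roll":0,"hand":50}
    - {"slide":[0,60,0],"roll":0,"hand":50}
    - {"slide":[-0.3,82.8,0],"roll":0,"hand":50}
    - {"slide":[-0.3,82.8,0],"roll":0,"hand":50}
    - {"slide":[-0.3,82.8,0],"roll":0,"hand":50}

```text
t: 12.0
tool_pos: [0.5451, -0.0742, 0.2318]
eef_rot: [[-0.206, 0.979, -0.0], [0.979, 0.206, -0.006], [-0.005, -0.001, -1.0]]
ft_force: [-0.1, -0.8, -0.8]
gripper_width: 0.0501
```

Run:
```python
from h import *
get_image("top");get_image("top");c=camera_model("wrist");rep()
im=get_image("wrist");rep();cv2.imwrite("pics/w11.png",im[:,:,::-1])
p=np.array(state()["tool_pos"]);print(proj(c,[[*p[:2],.18],[.545,-.0745,.18]]))
```

```text
t 12.1 p [ 0.5443 -0.0748  0.2323] yang 11.82 z [-2.0e-04 -6.1e-03 -1.0e+00] F [ 0.31 -0.97  0.07] w 49.9 q [ 0.26  0.68 -0.36  1.57  0.29  0.94  0.01]
t 12.15 p [ 0.5443 -0.0749  0.2324] yang 11.81 z [-0.     -0.0062 -1.    ] F [-0.11  0.15  0.08] w 49.9 q [ 0.26  0.68 -0.36  1.57  0.29  0.94  0.01]
[[276.48103505 231.46027716]
 [277.77596159 231.0863894 ]]
```

View pics/w11.png

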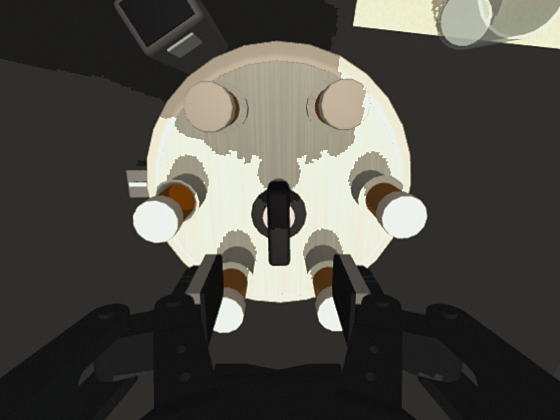

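Run:
```python
from h import *
im=cv2.imread("pics/w11.png");cv2.imwrite("pics/w11a.png",cv2.resize(im[170:275,240:320],None,fx=7,fy=5.6,interpolation=cv2.INTER_CUBIC))
```

```text
(no output)
```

View pics/w11a.png

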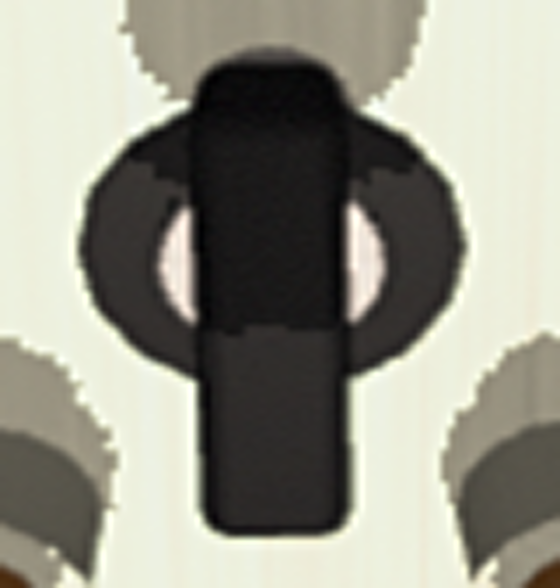

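Run:
```python
from h import *
c=camera_model("wrist");print(cast(c,[[278.7,228],[278.7,229.5]],.18).round(4)); goto([.5456,-.0738,.149],12)
```

```text
[[ 0.5452 -0.0726  0.18  ]
 [ 0.5454 -0.0735  0.18  ]]
slide [ 1.3  1.6 83.4] roll -0.003 | rows by dist 2.0 by roll 0.0
```

Request:
drive_tool:
  deltas:
    - {"slide":[1.3,1.5,20],"roll":0,"hand":50}
    - {"slide":[1.3,1.5,45],"roll":0,"hand":50}
    - {"slide":[1.3,1.5,65],"roll":0,"hand":50}
    - {"slide":[1.3,1.5,80],"roll":0,"hand":50}
    - {"slide":[1.3,1.5,82.5],"roll":0,"hand":50}

```text
t: 12.57
tool_pos: [0.5441, -0.0742, 0.1481]
eef_rot: [[-0.204, 0.979, -0.003], [0.979, 0.204, -0.006], [-0.005, -0.004, -1.0]]
ft_force: [0.2, 0.3, 0.3]
gripper_width: 0.0498
```

Run:
```python
from h import *
rep();goto([.5454,-.0738,.150],12)
```

```text
t 12.57 p [ 0.5441 -0.0742  0.1481] yang 11.79 z [-0.0031 -0.0061 -1.    ] F [0.19 0.33 0.33] w 49.8 q [ 0.24  0.79 -0.31  1.68  0.35  0.73 -0.04]
slide [ 0.1  1.3 -1.9] roll -0.004 | rows by dist 0.1 by roll 0.0
```

Grip the knob.

Request:
drive_tool:
  deltas:
    - {"slide":[0,1.2,-2],"roll":0,"hand":50}
    - {"slide":[0,1.2,-2],"roll":0,"hand":30}
    - {"slide":[0,1.2,-2],"roll":0,"hand":20}
    - {"slide":[0,1.2,-2],"roll":0,"hand":14}
    - {"slide":[0,1.2,-2],"roll":0,"hand":8}
  squeeze: 80

```text
t: 12.98
tool_pos: [0.5447, -0.0744, 0.1519]
eef_rot: [[-0.204, 0.979, -0.003], [0.979, 0.204, -0.007], [-0.007, -0.004, -1.0]]
ft_force: [-11.4, -1.1, 25.9]
gripper_width: 0.0127
```

Request:
drive_tool:
  deltas:
    - {"slide":[0,0,0],"roll":0,"hand":5}
    - {"slide":[0,0,0],"roll":0,"hand":5}
    - {"slide":[0,0,0],"roll":0,"hand":5}

```text
t: 13.23
tool_pos: [0.5446, -0.0744, 0.152]
eef_rot: [[-0.204, 0.979, -0.003], [0.979, 0.204, -0.007], [-0.007, -0.005, -1.0]]
ft_force: [0.9, 0.3, -10.1]
gripper_width: 0.0124
```

Run:
```python
from h import *
rep();print(state()["moment"])
```

```text
t 13.23 p [ 0.5446 -0.0744  0.152 ] yang 11.77 z [-0.0032 -0.0073 -1.    ] F [  0.87   0.32 -10.15] w 12.4 q [ 0.24  0.79 -0.32  1.67  0.34  0.74 -0.04]
[ 0.23788066 -0.12753348 -0.0371388 ]
```

Request:
drive_tool:
  deltas:
    - {"slide":[0,0,0],"roll":0.07,"hand":5}
    - {"slide":[0,0,0],"roll":0.14,"hand":5}
    - {"slide":[0,0,0],"roll":0.21,"hand":5}
    - {"slide":[0,0,0],"roll":0.28,"hand":5}
    - {"slide":[0,0,0],"roll":0.35,"hand":5}

```text
t: 13.65
tool_pos: [0.5446, -0.0744, 0.1521]
eef_rot: [[0.147, 0.989, -0.003], [0.989, -0.147, -0.007], [-0.008, -0.002, -1.0]]
ft_force: [2.6, -0.5, -12.6]
gripper_width: 0.0123
```

Run:
```python
from h import *
rep();print(state()["moment"]); goto([.5446,-.0744,.152],11.8-60)
```

```text
t 13.65 p [ 0.5446 -0.0744  0.1521] yang -8.43 z [-0.0032 -0.0073 -1.    ] F [  2.64  -0.47 -12.59] w 12.3 q [ 0.19  0.78 -0.21  1.67  0.24  0.72 -0.3 ]
[ 0.2756436  -0.17261624  0.82789797]
slide [-0.  -0.   0.1] roll 0.694 | rows by dist 0.0 by roll 5.6
```

Run:
```python
from h import *
im=get_image("wrist");rep();print(state()["moment"]);cv2.imwrite("pics/w12.png",im[:,:,::-1])
```

```text
t 13.7 p [ 0.5446 -0.0744  0.1521] yang -8.76 z [-0.0032 -0.0074 -1.    ] F [  3.83  -0.67 -13.08] w 12.5 q [ 0.18  0.78 -0.21  1.67  0.24  0.72 -0.3 ]
[ 0.11516269 -0.2718115  -0.21890975]
```

View pics/w12.png

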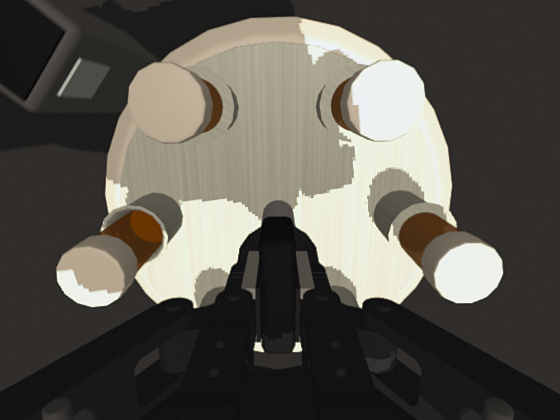

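Request:
drive_tool:
  deltas:
    - {"slide":[0,0,0],"roll":0.07,"hand":5}
    - {"slide":[0,0,0],"roll":0.14,"hand":5}
    - {"slide":[0,0,0],"roll":0.21,"hand":5}
    - {"slide":[0,0,0],"roll":0.28,"hand":5}
    - {"slide":[0,0,0],"roll":0.35,"hand":5}

```text
t: 14.12
tool_pos: [0.5446, -0.0744, 0.1521]
eef_rot: [[0.483, 0.875, -0.003], [0.875, -0.483, -0.007], [-0.008, 0.001, -1.0]]
ft_force: [3.1, -1.0, -13.1]
gripper_width: 0.0123
```

Run:
```python
from h import *
rep();print(state()["moment"]); goto([.5446,-.0744,.152],11.8-60)
```

```text
t 14.12 p [ 0.5446 -0.0744  0.1521] yang -28.91 z [-0.0033 -0.0072 -1.    ] F [  3.06  -1.05 -13.15] w 12.3 q [ 0.13  0.78 -0.11  1.67  0.13  0.7  -0.55]
[ 0.31877467 -0.13733292  0.22484147]
slide [-0.  -0.   0.1] roll 0.337 | rows by dist 0.0 by roll 2.7
```

Request:
drive_tool:
  deltas:
    - {"slide":[0,0,0],"roll":0.07,"hand":5}
    - {"slide":[0,0,0],"roll":0.14,"hand":5}
    - {"slide":[0,0,0],"roll":0.21,"hand":5}
    - {"slide":[0,0,0],"roll":0.28,"hand":5}
    - {"slide":[0,0,0],"roll":0.335,"hand":5}

```text
t: 14.53
tool_pos: [0.5446, -0.0744, 0.152]
eef_rot: [[0.745, 0.667, -0.003], [0.666, -0.745, -0.007], [-0.007, 0.003, -1.0]]
ft_force: [3.3, -2.2, -13.2]
gripper_width: 0.0125
```

Request:
drive_tool:
  deltas:
    - {"slide":[0,0,0],"roll":0,"hand":5}
    - {"slide":[0,0,0],"roll":0,"hand":5}
    - {"slide":[0,0,0],"roll":0,"hand":5}

```text
t: 14.78
tool_pos: [0.5446, -0.0744, 0.1521]
eef_rot: [[0.744, 0.668, -0.003], [0.668, -0.744, -0.007], [-0.007, 0.003, -1.0]]
ft_force: [3.8, -1.7, -11.7]
gripper_width: 0.013
```

Run:
```python
from h import *
im=get_image("wrist");rep();print(state()["moment"]);cv2.imwrite("pics/w13.png",im[:,:,::-1])
```

```text
t 14.83 p [ 0.5446 -0.0744  0.152 ] yang -48.08 z [-0.0035 -0.0068 -1.    ] F [  3.63  -2.52 -11.87] w 12.8 q [ 0.08  0.78 -0.01  1.68  0.02  0.69 -0.79]
[ 0.39091303 -0.25704506  0.01651248]
```

View pics/w13.png

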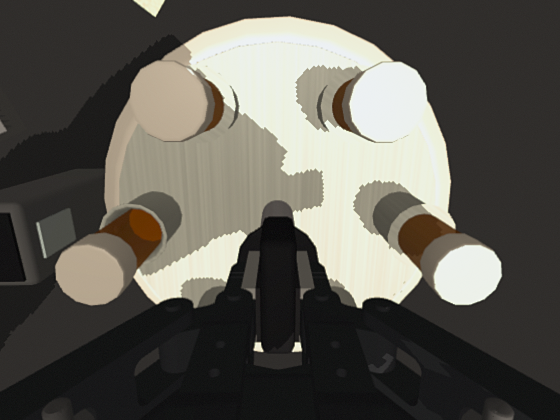

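Request:
drive_tool:
  deltas:
    - {"slide":[0,0,0],"roll":0,"hand":20}
    - {"slide":[0,0,0],"roll":0,"hand":35}
    - {"slide":[0,0,0],"roll":0,"hand":50}
    - {"slide":[0,0,0],"roll":0,"hand":50}
    - {"slide":[0,0,-5],"roll":0,"hand":50}

```text
t: 15.25
tool_pos: [0.5443, -0.0742, 0.1568]
eef_rot: [[0.744, 0.668, -0.004], [0.668, -0.744, -0.007], [-0.008, 0.002, -1.0]]
ft_force: [-0.2, -1.1, 0.3]
gripper_width: 0.0505
```

Request:
drive_tool:
  deltas:
    - {"slide":[0,0,-15],"roll":0,"hand":50}
    - {"slide":[0,0,-40],"roll":0,"hand":50}
    - {"slide":[0,0,-70],"roll":0,"hand":50}
    - {"slide":[0,0,-90],"roll":0,"hand":50}
    - {"slide":[0,0,-95],"roll":0,"hand":50}

```text
t: 15.67
tool_pos: [0.5456, -0.0737, 0.2553]
eef_rot: [[0.744, 0.668, 0.0], [0.668, -0.744, -0.007], [-0.005, 0.005, -1.0]]
ft_force: [0.7, 0.0, 0.4]
gripper_width: 0.0501
```

Run:
```python
from h import *
get_image("scene");get_image("scene");rep();c=camera_model("wrist")
im=get_image("wrist");cv2.imwrite("pics/w14.png",im[:,:,::-1])
sc=get_image("scene");cv2.imwrite("pics/s14.png",sc[:,:,::-1])
tp=get_image("top");cv2.imwrite("pics/t14.png",tp[:,:,::-1]);rep()
A=np.array([.545,-.0742]);
for a in (192,132): 
  P=A+.085*np.array([np.cos(np.radians(a)),np.sin(np.radians(a))]);print(a,P,proj(c,[*P,.158]))
```

```text
t 15.77 p [ 0.545  -0.0736  0.2527] yang -48.05 z [-0.0025 -0.0069 -1.    ] F [ 0.46 -0.03 -0.29] w 49.8 q [ 0.08  0.64 -0.01  1.54  0.02  0.96 -0.78]
t 15.92 p [ 0.5443 -0.0736  0.2508] yang -48.06 z [-0.0059 -0.0066 -1.    ] F [-0.1   0.56 -1.35] w 49.9 q [ 0.08  0.65 -0.01  1.54  0.02  0.96 -0.78]
192 [ 0.46185745 -0.09187249] [[224.58555083 301.20102879]]
132 [ 0.4881239  -0.01103269] [[162.29575845 213.14098518]]
```

View pics/w14.png

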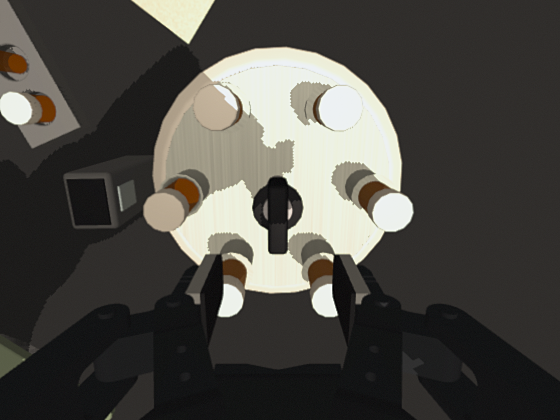

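View pics/s14.png

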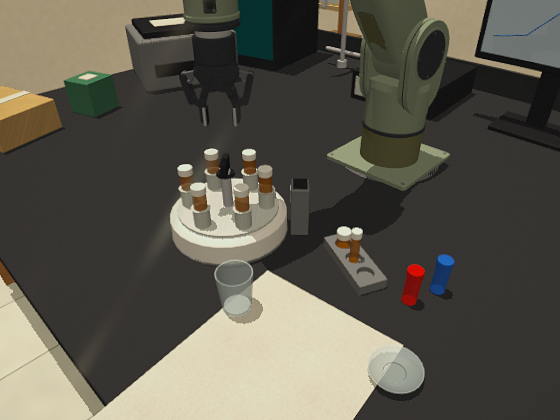

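Request:
drive_tool:
  deltas:
    - {"slide":[0,0,-10],"roll":0,"hand":50}
    - {"slide":[0,0,-10],"roll":0,"hand":50}
    - {"slide":[0,0,-10],"roll":0,"hand":50}
    - {"slide":[0,0,-10],"roll":0,"hand":50}

```text
t: 16.25
tool_pos: [0.5442, -0.0735, 0.2601]
eef_rot: [[0.744, 0.668, -0.007], [0.668, -0.744, -0.007], [-0.009, 0.0, -1.0]]
ft_force: [0.6, -0.5, -0.8]
gripper_width: 0.0499
```

Run:
```python
from h import *
rep(); print(finish_job())
```

```text
t 16.25 p [ 0.5442 -0.0735  0.2601] yang -48.05 z [-0.0067 -0.0065 -1.    ] F [ 0.57 -0.46 -0.85] w 49.9 q [ 0.08  0.64 -0.01  1.53  0.02  0.98 -0.78]
the job is handed in; nothing more can be done
None
```

I loaded the full-size vial into the empty cup, turned the carousel one click clockwise, let go, and handed the job in at 16.3 s. No verdict came back.

- **Seating:** The push took a level 13–16 N through the clip. It then rose at about 4 N per mm from 28 mm below the mouth. I stopped about 1.9 mm past that point, so I estimate the vial presses on the seat with 7–8 N. The cap top came out at about 158 mm, matching the other vials. In the wrist picture the vial moved less than 0.2 mm when the fingers opened.
- **Turn:** The gripper turned 59.9° with the knob. The turning moment was back near zero before I let go. In the last wrist picture the loaded cap was within about 1 mm of its expected place at the reader.
- **Surroundings:** The last scene picture shows the slim and short vials still in the rack and the beaker and dish where they were. The arm was clear of everything, with only noise-level force.
- **What disagreed:** The drag during insertion was above the stated 3–10 N, probably because the vial also rubbed on the wall of the cup. My knob-centre measurements from different views differed by 1–2 mm, which did no visible harm.

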